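Put the block plane away and shut the tool cupboard

TASK

Put the block plane away in the little tool cupboard: set it down gently, sole down, on the cupboard's floor, lengthwise (pointing straight in) and wholly inside, and let go of it. Then push the door shut, without slamming it, until it clicks home on its catch and stays flush. Leave the tin, the glue bottle, the mug and the hammer where they are.

Things in the scene. Friction and masses are not known exactly. Their poses are not given: they have to be found in the camera images.
- cabinet: Brown wooden cupboard fixed on the bench, 190 deep (x) x 210 wide (y) x 250 high. Origin: centre of its underside; +x from the open front (plane x = -95) to the back, -y to the door's hinge side. One space inside: x -95 to 85, y -93 to 93, z 12 (floor) to 238 (roof), no sill. A spring-roller catch hangs from the roof to z = 206 at x = -73, y = 75.
- door (a joint): Door angle (rad): 0 shut flush, 1.57 straight out, 2.25 the most. Panel 210 wide, z 3 to 249, 16 thick. Vertical hinge axis at cupboard x = -103, y = -105, mid-thickness of the panel. Stays where it is left. From 0.12 rad the catch resists: about 9 N at door_push takes the door past it; below 0.04 it draws the door to 0 and holds it. Left short of that it stays ajar. Inner face: see door_hinge.
- door_hinge (a point): Point on the door's hinge axis at half its height (z = 125). The point turns with the door: its +y axis runs along the panel to the free edge, its -x axis points out of the panel's outer face (the face to push). From the inner face a thin steel strike for the catch sticks out 40, at 180 from the axis, z = 202.
- door_push (a point): Point on the door's outer face, 150 from the hinge axis and 20 below the cupboard's top (z = 230): a good place to push. Axes as door_hinge. A brass knob, 24 in diameter, stands 26 out of the outer face, 180 from the hinge axis at z = 110.
- plane: Metal block plane, 140 long x 46 wide, about 0.55 kg. Origin: centre of its sole (underside); +x to its nose, with a round knob (26 wide, 53 high, at x = 55). It starts nose away from the robot and to its left. Flat sides 46 apart, x -65 to 51, up to z = 37; lever cap up to z = 53, x -58 to 2. Grip across the sides at x = -25, z = 28, tool tilted so the fingers point down and towards the nose.
- tin: Bystander: flat round metal wax tin, 80 diameter, 42 high, standing on the cupboard's roof. Origin: centre of its underside.
- glue: Bystander: white glue bottle, 60 diameter, 170 high. Origin: centre of its underside.
- mug: Bystander: white mug, 80 diameter, 95 high, handle at its +y. Origin: centre of its underside.
- hammer: Bystander: hammer lying on the bench, 260 long along its x, handle to -x. Origin: under its middle.

How it is judged:
By the outcome, as a careful person would: the job done as asked, in the order asked, and still so for the second after the job is handed in, with the robot touching nothing.
It also fails if it takes over 51 s, if anything falls off the work surface, if the arm or the gripper's body presses on something with over 40 N, if the wrist force passes 120 N, or if a joint passes its speed limit or range.

ROBOT

A 7-joint arm with a two-finger parallel gripper is mounted at the origin on the work surface. World frame = base frame: x ahead of the robot, y to its left, z up, the work surface at z = 0. Lengths are in m, angles in rad, forces in N, time in s.
With the tool pointing down it reaches from about 0.425 to 0.875 m from the base axis. Payload 4.7 kg.
Tool frame: the origin (TCP) lies on the front face of the gripper's body, between the roots of the fingers; the fingertips stand 73 mm ahead of it and the grasp point (between the pads) lies 54 mm ahead of it; z points along the fingers, y is the line along which they close (so a half turn about z gives the same grasp; the last joint's range is limited). The gripper opens to 85 mm and grips with 20 to 120 N. Pads are 22 mm wide; open, the fingers measure 114 mm over their backs; the gripper's body (76 mm by 85 mm) begins 54 mm behind the grasp point. The pads swing forward as they close: fully open they stand 13 mm farther back than shut.
Start: joints at [-1.251, 0.321, -0.07, 1.45, 0.023, 1.371, -0.057], TCP at [0.196, 0.62, 0.304] pointing down, gripper open.
Joint ranges: [-2.86, 2.86], [-0.3, 2.09], [-1.38, 1.24], [0.06, 2.45], [-1.56, 4.7], [0.09, 2.05], [-2.69, 2.69]. Speed limits (rad/s): [2.57, 2.57, 3.14, 3.14, 3.14, 3.14, 3.14].

INTERFACE

Orientations are given as a unit quaternion [w, x, y, z].
In Python, from workcell import robot, read_camera, models gives the robot as it stands. The module is installed in compiled form; this text tells all that it offers.
- The arm moves only by the shell command python3 -m inch 'ROWS'. ROWS is JSON, a list of rows, each a list of 7 numbers: the opening, from -1 (shut) to 1 (fully open), then the shift along the tool's x, y, z in mm, then the turn, a rotation vector about the tool's x, y, z in rad. A call has 1 to 8 rows; each row shifts and turns the commanded pose from where the row before left it, along the tool's axes as they then stand; what a row does not reach is not made up. A row lasts 1/12 s, in which the tool goes at most 41.7 mm and 7.16 degrees, less where a joint would pass 70% of its speed; a pose out of reach is approached as far as the arm can. A call is refused whole if a number of a shift passes 41.7 or a number of a turn 0.125, either way. A call with a gripper value outside its range is refused whole. The fingers move at their own pace and stop on an object; the grip force is fixed at half the most. Time passes only in rows, so rows that do not move let the fingers close. It gives the time, the measured TCP pose, the force, the opening and the grip force at its end, in the units of the state.
- robot.sense(): the state, without advancing time (a new reading comes with each control period).
- read_camera(name): name is "side" or "top" or "wrist"; returns a dict with "pixels" (420x560x3 uint8, blue, green, red), "vertical_fov" (degrees; the focal length in pixels is half the picture's height over the tangent of half this angle, whatever the lens; pixels are square), "cx", "cy" (the principal point, pixels), "xyz" and "attitude" of the camera in the world. Camera axes: x right, y down, z forward; pixel columns grow to the right and rows downward; lengths in m; the calibration is good to about 2 mm. A picture is of the moment at which its call begins. There is no depth.
- robot.hand_in(): hands the job in; it is judged then, once.
Trained networks look in the newest picture that a camera, given by its name, has taken for a name from the list of things; names that differ only in an ending like _2 or _b are one class to them, and where a whole thing is asked for, a point or a joint stands for the part that bears it (a point fixed in the world has none). Each returns a list of dicts, best first, with "score" (0 to 1); they miss things now and then, are a little off and sometimes report something else, mostly with a low value. They report only what shows in the picture. A call takes as long as a camera call.
- models.cut_out(name, camera): "pixels" (420x560 bool, what is visible of it) and "bbox" ([left, top, right, bottom] in pixels, round what is visible of it).
- models.pinpoint(name, camera): "at" ([column, row] in pixels: a listed point, or the origin of a listed thing).
The state is a dict: "clock": time; "joint_positions": joint angles; "joint_velocities": joint speeds; "tau": joint torques, N m; "tool_pos": TCP position; "eef_rot": TCP orientation; "force": force on the tool from outside, world axes, zero at the start; "moment": the same for the moment, N m; "finger_gap": finger opening in m; "finger_force": force on a finger pad.
Only numpy, scipy, OpenCV 4.12 (cv2) and the standard library are available. Lean on these libraries where they do the work, as an engineer would, in place of code of your own. Each camera call takes 0.05 s, during which the arm holds its last target. There are 200 camera calls.

## Working session

There is one attempt and no reset: what is moved stays moved. The work goes in short steps, Python scripts to look and compute and a shell command to move; the robot and the scene stay as the last step left them, time stands still between calls to the robot, and variables do not carry over. Pictures are saved under pics/ and viewed, at most 10 in all, crops included, and the job is handed in when it is done.

```bash
mkdir -p pics
cat > h.py <<'E'
import numpy as np, cv2
from scipy.spatial.transform import Rotation as R
from workcell import robot, read_camera, models
def rot(q): return R.from_quat([q[1],q[2],q[3],q[0]]).as_matrix()
def ray(c,uv):
    f=210/np.tan(np.radians(c["vertical_fov"]/2))
    d=rot(c["attitude"])@np.array([(uv[0]-c["cx"])/f,(uv[1]-c["cy"])/f,1]); return np.array(c["xyz"]),d/np.linalg.norm(d)
def proj(c,p):
    f=210/np.tan(np.radians(c["vertical_fov"]/2))
    q=rot(c["attitude"]).T@(np.array(p)-c["xyz"]); return np.array([c["cx"]+f*q[0]/q[2],c["cy"]+f*q[1]/q[2]])
def atz(c,uv,z):
    o,d=ray(c,uv); return o+d*(z-o[2])/d[2]
def tri(rs):
    A=sum(np.eye(3)-np.outer(d,d) for o,d in rs); b=sum((np.eye(3)-np.outer(d,d))@o for o,d in rs); return np.linalg.solve(A,b)
E
python3 - <<'E'
from h import *
np.set_printoptions(precision=4,suppress=True)
C={}
for n in ("side","top","wrist"):
    c=C[n]=read_camera(n); cv2.imwrite(f"pics/{n}0.png",c["pixels"]); print(n,c["xyz"],c["attitude"],c["vertical_fov"],c["cx"],c["cy"])
    for t in ("plane","cabinet","door","door_hinge","door_push","tin","glue","mug","hammer"):
        r=models.pinpoint(t,n)[:2]; print(t,[(np.round(x["at"],1),round(x["score"],2),atz(c,x["at"],0)) for x in r])
print(robot.sense())
E
```

```text
side [0.2702 1.0369 1.2627] [ 0.0589 -0.1293  0.9133 -0.3817] 44.72838256259706 279.32205564861346 216.14933453779207
plane [(array([331.7, 211.3]), 0.57, array([ 0.469, -0.265,  0.   ]))]
cabinet [(array([285.1, 313.3]), 0.75, array([0.5099, 0.1973, 0.    ])), (array([332.1, 211.6]), 0.33, array([ 0.4673, -0.2638,  0.    ]))]Traceback (most recent call last):
  File "<stdin>", line 7, in <module>
ValueError: it knows: cabinet, door_hinge, door_push, glue, hammer, mug, plane, tin
```

Run:
```python
from h import *
import pickle
np.set_printoptions(precision=4,suppress=True)
for n in ("side","top","wrist"):
    c=read_camera(n); cv2.imwrite(f"pics/{n}0.png",c["pixels"]); pickle.dump(c,open(f"{n}0.pkl","wb")); print(n,c["xyz"],c["attitude"],c["vertical_fov"],c["cx"],c["cy"])
    if n=="wrist": continue
    for t in ("plane","cabinet","door_hinge","door_push"):
        r=models.pinpoint(t,n)[:2]; print(t,[(np.round(x["at"],1),round(x["score"],2),atz(c,x["at"],0)) for x in r])
s=robot.sense();print(s["clock"],s["tool_pos"],s["eef_rot"],s["force"])
a=[cv2.imread(f"pics/{n}0.png") for n in("side","top")]
cv2.imwrite("pics/a.png",np.vstack([cv2.resize(x,(400,300)) for x in a]))
```

```text
side [0.2702 1.0369 1.2627] [ 0.0589 -0.1293  0.9133 -0.3817] 44.72838256259706 279.32205564861346 216.14933453779207
plane [(array([334.8, 210.5]), 0.94, array([ 0.4593, -0.272 ,  0.    ]))]
cabinet [(array([287.2, 311.9]), 0.97, array([0.5053, 0.1909, 0.    ]))]
door_hinge [(array([237.2, 273.8]), 0.93, array([0.6965, 0.0954, 0.    ]))]
door_push [(array([318.3, 160.4]), 0.74, array([ 0.5812, -0.5348,  0.    ])), (array([198.6, 223. ]), 0.62, array([ 0.9025, -0.0812,  0.    ]))]
top [ 0.4348 -0.0011  1.5641] [ 0.0371 -0.7019  0.7098 -0.0464] 53.8224197454493 281.3505374249385 210.70826878790098
plane [(array([353.2, 248.6]), 0.56, array([ 0.4735, -0.2924,  0.    ]))]
cabinet []
door_hinge [(array([222.6, 195.7]), 0.81, array([0.6804, 0.2006, 0.    ]))]
door_push [(array([236. , 150.7]), 0.66, array([0.8559, 0.1497, 0.    ]))]
wrist [0.1236 0.6412 0.3742] [0.1189 0.7983 0.5839 0.0869] 62.4104924222255 285.88184361875466 206.81211291633724
0.7 [0.1957 0.6199 0.304 ] [0.     0.1523 0.9883 0.    ] [-0.1847 -0.4644  0.387 ]
```

View pics/side0.png

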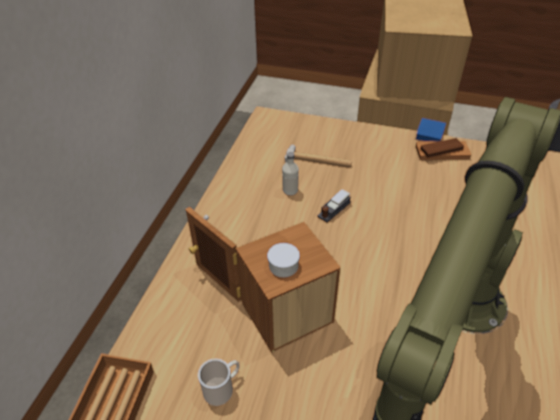

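View pics/top0.png

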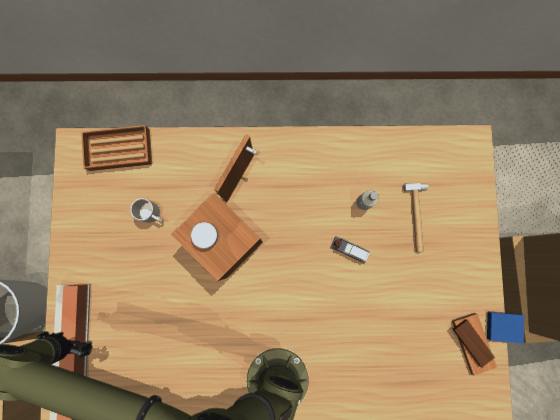

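Run:
```python
from h import *
import pickle
np.set_printoptions(precision=4,suppress=True)
t=pickle.load(open("top0.pkl","rb"));s=pickle.load(open("side0.pkl","rb"))
def crop(c,x,y,w,h,k): return cv2.resize(c["pixels"][y:y+h,x:x+w],None,fx=k,fy=k,interpolation=cv2.INTER_CUBIC)
a=crop(t,165,125,100,160,3.75);b=crop(s,180,190,160,160,3.75)
a=crop(t,165,130,100,155,3.8);b=crop(s,180,200,105*1,155,3.8)
cv2.imwrite("pics/c.png",np.hstack([a,crop(s,180,200,110,155,3.8)]))
print(np.hstack([a,crop(s,180,200,110,155,3.8)]).shape)
print("tri plane",tri([ray(s,(334.8,210.5)),ray(t,(353.2,248.6))]),"hinge",tri([ray(s,(237.2,273.8)),ray(t,(222.6,195.7))]))
for n,c in (("side",s),("top",t)):
    r=models.cut_out("plane",n); 
    if r:
        m=r[0]["pixels"]; print(n,r[0]["score"],r[0]["bbox"]); v,u=np.nonzero(m)
        P=np.array([atz(c,(a,b),.025)[:2] for a,b in zip(u,v)]); d=P-P.mean(0); w,V=np.linalg.eigh(d.T@d)
        q=d@V[:,1]; print(P.mean(0),V[:,1],np.degrees(np.arctan2(V[1,1],V[0,1])),q.min(),q.max())
        print(cv2.minAreaRect((P*1000).astype(np.float32)))
for n,c in (("side",s),("top",t)):
  for k in("tin","cabinet"):
    r=models.pinpoint(k,n); print(n,k,[(x["at"],x["score"]) for x in r[:2]])
```

```text
(589, 798, 3)
tri plane [ 0.4686 -0.2981 -0.026 ] hinge [0.659  0.1846 0.1194]
side 0.82 [316.6, 191.5, 350.0, 226.7]
[ 0.461  -0.2678] [0.3322 0.9432] 70.5963736939699 -0.09268270215400991 0.08640186899458444
((459.47576904296875, -269.6233825683594), (177.5927734375, 72.66107940673828), 65.41180419921875)
top 0.61 [335.3, 236.1, 368.4, 259.4]
[ 0.4714 -0.2764] [0.4341 0.9009] 64.27067709389912 -0.06942840360379847 0.07120537439511698
((472.5757751464844, -275.5745849609375), (140.46206665039062, 48.3751335144043), 62.71112823486328)
side tin [([283.8, 267.7], 0.95)]
side cabinet [([287.2, 311.9], 0.97)]
top tin [([207.1, 233.2], 0.71)]
top cabinet []
```

View pics/c.png

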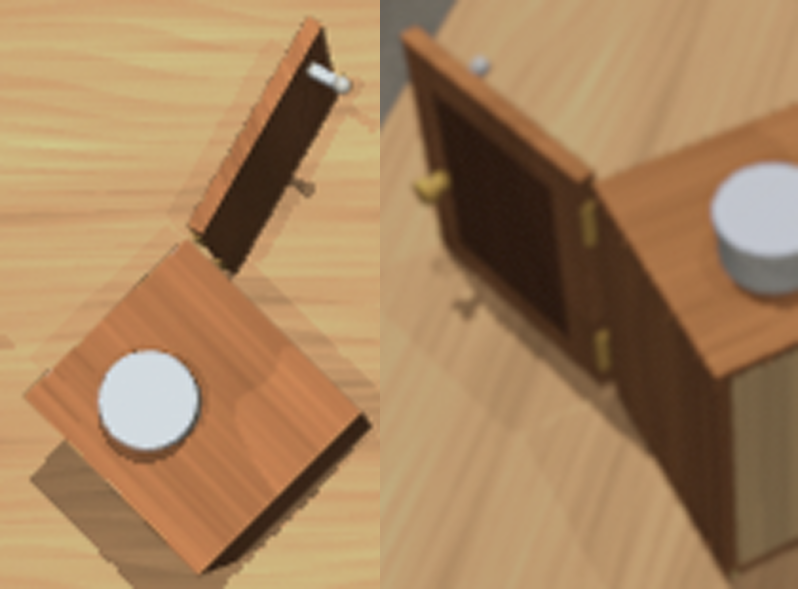

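```bash
cat >> h.py <<'E'
def toolT(yaw,tilt,grasp,off=.054):
    "grasp point (off ahead of TCP) placed at grasp; tool x towards yaw, tilted so fingers lean that way (deg)"
    y,t=np.radians([yaw,tilt]); n=np.array([np.cos(y),np.sin(y),0]); k=np.array([0,0,1.])
    z=np.sin(t)*n-np.cos(t)*k; yy=np.cross(k,n)*-1; T=np.eye(4); T[:3,:3]=np.c_[np.cross(yy,z),yy,z]; T[:3,3]=np.array(grasp)-off*z; return T
def cur():
    s=robot.sense(); T=np.eye(4); T[:3,:3]=rot(s["eef_rot"]); T[:3,3]=s["tool_pos"]; return T
def step(T,N,T0=None):
    "constant body increment (mm, rad) repeated N times from T0 to T"
    from scipy.linalg import expm,logm
    D=np.linalg.inv(cur() if T0 is None else T0)@T; E=expm(np.real(logm(D))/N)
    return np.r_[np.round(E[:3,3]*1000,1),np.round(R.from_matrix(E[:3,:3]).as_rotvec(),4)]
E
python3 - <<'E'
from h import *
import pickle
np.set_printoptions(precision=4,suppress=True)
t=pickle.load(open("top0.pkl","rb"))
px=lambda u,v:(165+u/3.8-.5+.13,130+v/3.8-.5+.13)
q=[atz(t,px(*p),.25)[:2] for p in((185,240),(370,425),(203,573),(25,397))]
print(np.array(q),np.linalg.norm(q[1]-q[0]),np.linalg.norm(q[2]-q[1]),np.linalg.norm(q[3]-q[0]))
c=np.mean(q,0); ax=(q[2]-q[1]+q[3]-q[0]);ay=(q[1]-q[0]+q[2]-q[3]); print("centre",c,"yaw x",np.degrees(np.arctan2(ax[1],ax[0])),np.degrees(np.arctan2(ay[1],ay[0]))+90)
d=[atz(t,px(*p),.249)[:2] for p in((192,230),(304,18),(325,30),(205,240))];print("door",np.array(d))
s=cur();T=s.copy();T[2,3]=.45
up=toolT(64,0,[.44,-.34,.40]);print("sweep28",step(up,28,T))
E
```

```text
[[0.6509 0.1982]
 [0.4932 0.0431]
 [0.3731 0.1813]
 [0.5198 0.3303]] 0.2212050946190568 0.1831549483500649 0.18612899899245866
centre [0.5092 0.1882] yaw x 132.89884132632454 -45.037561858115595
door [[0.6596 0.1925]
 [0.8434 0.0976]
 [0.8326 0.0795]
 [0.6509 0.1814]]
sweep28 [-39.4     -7.5     -0.1      0.      -0.       0.0614]
```

```bash
python3 -m inch '[[1,0,0,-37,0,0,0],[1,0,0,-37,0,0,0],[1,0,0,-37,0,0,0],[1,0,0,-35,0,0,0],[1,-39.4,-7.5,0,0,0,0.0614],[1,-39.4,-7.5,0,0,0,0.0614],[1,-39.4,-7.5,0,0,0,0.0614],[1,-39.4,-7.5,0,0,0,0.0614]]'
python3 -m inch '[[1,-39.4,-7.5,0,0,0,0.0614],[1,-39.4,-7.5,0,0,0,0.0614],[1,-39.4,-7.5,0,0,0,0.0614],[1,-39.4,-7.5,0,0,0,0.0614],[1,-39.4,-7.5,0,0,0,0.0614],[1,-39.4,-7.5,0,0,0,0.0614],[1,-39.4,-7.5,0,0,0,0.0614],[1,-39.4,-7.5,0,0,0,0.0614]]'
```

```text
clock: 1.67
tool_pos: [0.3304, 0.5305, 0.45]
eef_rot: [0.0, 0.273, 0.962, 0.0]
force: [0.3, -0.3, -0.2]
finger_gap: 0.0855
finger_force: 0.0
clock: 2.33
tool_pos: [0.5136, 0.2702, 0.4499]
eef_rot: [0.0, 0.499, 0.866, 0.0]
force: [0.8, -0.7, 0.4]
finger_gap: 0.0858
finger_force: 0.0
```

```bash
python3 -m inch '[[1,-39.4,-7.5,0,0,0,0.0614],[1,-39.4,-7.5,0,0,0,0.0614],[1,-39.4,-7.5,0,0,0,0.0614],[1,-39.4,-7.5,0,0,0,0.0614],[1,-39.4,-7.5,0,0,0,0.0614],[1,-39.4,-7.5,0,0,0,0.0614],[1,-39.4,-7.5,0,0,0,0.0614],[1,-39.4,-7.5,0,0,0,0.0614]]'
python3 -m inch '[[1,-39.4,-7.5,0,0,0,0.0614],[1,-39.4,-7.5,0,0,0,0.0614],[1,-39.4,-7.5,0,0,0,0.0614],[1,-39.4,-7.5,0,0,0,0.0614],[1,-39.4,-7.5,0,0,0,0.0614],[1,-39.4,-7.5,0,0,0,0.0614],[1,-39.4,-7.5,0,0,0,0.0614],[1,-39.4,-7.5,0,0,0,0.0614]]'
cat > look.py <<'E'
from h import *
import pickle,sys
np.set_printoptions(precision=4,suppress=True)
k=sys.argv[1]; s=robot.sense(); print(s["tool_pos"],s["eef_rot"])
c=read_camera("wrist"); cv2.imwrite(f"pics/w{k}.png",c["pixels"]); print(c["xyz"],c["attitude"])
r=models.cut_out("plane","wrist"); p=models.pinpoint("plane","wrist"); c["m"]=r[0]["pixels"] if r else None; c["p"]=p[0]["at"] if p else None
pickle.dump(c,open(f"w{k}.pkl","wb"))
if p: print("origin",p[0]["at"],p[0]["score"],atz(c,p[0]["at"],0))
if r:
    m=r[0]["pixels"]; v,u=np.nonzero(m); P=np.array([atz(c,(a,b),.03)[:2] for a,b in zip(u,v)]); print("mask",r[0]["score"],r[0]["bbox"],cv2.minAreaRect((P*1000).astype(np.float32)))
E
python3 look.py 1
```

```text
clock: 3.0
tool_pos: [0.5522, -0.0451, 0.45]
eef_rot: [0.0, 0.695, 0.719, 0.0]
force: [0.1, -0.3, -0.6]
finger_gap: 0.0854
finger_force: 0.0
clock: 3.67
tool_pos: [0.4376, -0.3413, 0.45]
eef_rot: [0.0, 0.849, 0.529, 0.0]
force: [0.2, 0.0, -0.1]
finger_gap: 0.0856
finger_force: 0.0
[ 0.4376 -0.3413  0.45  ] [0.0003 0.8489 0.5286 0.0003]
[ 0.4692 -0.2756  0.5203] [ 0.1436  0.9631 -0.225  -0.0334]
origin [281.6, 102.5] 0.72 [ 0.463  -0.2747  0.    ]
mask 0.8 [264.1, 45.5, 300.9, 154.6] ((466.0228576660156, -276.38079833984375), (136.03065490722656, 47.29981994628906), 63.83119583129883)
```

View pics/w1.png

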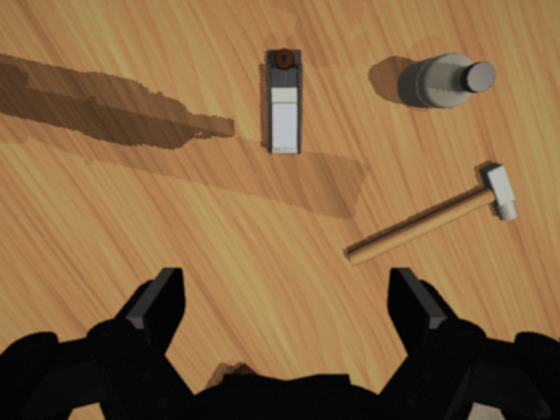

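Run:
```python
from h import *
print(step(toolT(63.8,45,[.456,-.2984,.13]),8))
```

```text
[-1.08e+01 -2.00e-01  3.46e+01  4.00e-04  9.82e-02 -6.00e-04]
```

```bash
python3 -m inch '[[1,-10.8,-0.2,34.6,0,0.0982,0],[1,-10.8,-0.2,34.6,0,0.0982,0],[1,-10.8,-0.2,34.6,0,0.0982,0],[1,-10.8,-0.2,34.6,0,0.0982,0],[1,-10.8,-0.2,34.6,0,0.0982,0],[1,-10.8,-0.2,34.6,0,0.0982,0],[1,-10.8,-0.2,34.6,0,0.0982,0],[1,-10.8,-0.2,34.6,0,0.0982,0]]'
python3 look.py 2
python3 - <<'E'
from h import *
import pickle
a,b=[pickle.load(open(f"w{k}.pkl","rb")) for k in(1,2)]
if a["p"] is not None and b["p"] is not None: print("origin tri",tri([ray(a,a["p"]),ray(b,b["p"])]))
print(cur()[:3,:3]); print("rest",step(toolT(63.8,45,[.456,-.2984,.13]),1), "down6",step(toolT(63.8,45,[.456,-.2984,.027]),6))
E
```

```text
clock: 4.48
tool_pos: [0.443, -0.3282, 0.1659]
eef_rot: [-0.203, 0.783, 0.489, 0.327]
force: [0.8, -0.9, -0.1]
finger_gap: 0.0855
finger_force: 0.0
[ 0.443  -0.3282  0.1659] [-0.2032  0.7828  0.489   0.3268]
[ 0.4428 -0.3268  0.2683] [-0.238   0.9445 -0.2194  0.0558]
origin [282.9, 310.8] 0.57 [ 0.4654 -0.2765  0.    ]
mask 0.77 [244.6, 201.3, 323.6, 380.0] ((472.7215881347656, -263.73681640625), (123.86593627929688, 47.94827651977539), 63.76911163330078)
origin tri [ 0.46428689 -0.27535337 -0.00252421]
[[ 0.31489557  0.89907971  0.30413231]
 [ 0.63212454 -0.43769042  0.6394104 ]
 [ 0.70799671 -0.00909801 -0.70615712]]
rest [-1.4e+00  3.0e-01 -7.7e+00 -9.4e-03 -1.3e-03 -3.5e-03] down6 [-1.24e+01  2.00e-01  1.08e+01 -1.60e-03 -2.00e-04 -6.00e-04]
```

View pics/w2.png

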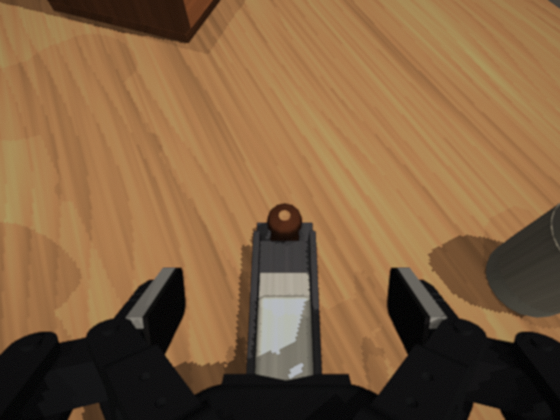

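```bash
python3 -m inch '[[1,-12.5,-0.1,11,-0.0016,0,-0.0006],[1,-12.5,-0.1,11,-0.0016,0,-0.0006],[1,-12.5,-0.1,11,-0.0016,0,-0.0006],[1,-12.5,-0.1,11,-0.0016,0,-0.0006],[1,-12.5,-0.1,11,-0.0016,0,-0.0006],[1,-12.5,-0.1,11,-0.0016,0,-0.0006],[1,0,0,0,0,0,0]]'
python3 -m inch '[[-1,0,0,0,0,0,0],[-1,0,0,0,0,0,0],[-1,0,0,0,0,0,0],[-1,0,0,0,0,0,0],[-1,0,0,0,0,0,0],[-1,0,0,0,0,0,0],[-1,0,0,0,0,0,0],[-1,0,0,0,0,0,0]]'
python3 - <<'E'
from h import *
T=cur(); print("grasp pt",T[:3,3]+.054*T[:3,2]); print("want TCP",toolT(63.8,45,[.454,-.2984,.027])[:3,3])
E
```

```text
clock: 5.22
tool_pos: [0.4399, -0.3337, 0.0675]
eef_rot: [-0.198, 0.783, 0.49, 0.326]
force: [0.4, 1.1, -1.0]
finger_gap: 0.0853
finger_force: 0.0
clock: 5.88
tool_pos: [0.4394, -0.3348, 0.0698]
eef_rot: [-0.198, 0.783, 0.49, 0.328]
force: [-2.6, -1.1, 7.0]
finger_gap: 0.0452
finger_force: 63.5
grasp pt [ 0.45664024 -0.30074805  0.03167534]
want TCP [ 0.43714164 -0.3326607   0.06518377]
```

```bash
cat >> h.py <<'E'
def poseT(p,yaw):
    T=np.eye(4); T[:3,:3]=R.from_euler('z',yaw,degrees=True).as_matrix(); T[:3,3]=p; return T
CAB=poseT([.509,.188,0],134.4)
E
python3 - <<'E'
from h import *
np.save("G.npy",np.linalg.inv(cur())@poseT([.4648,-.276,0],63.8))
E
python3 -m inch '[[-1,10,0,-10,0,0,0],[-1,20,0,-20,0,0,0],[-1,20,0,-20,0,0,0],[-1,20,0,-20,0,0,0],[-1,0,0,0,0,0,0]]'
python3 look.py 3
python3 - <<'E'
from h import *
G=np.load("G.npy"); P=cur()@G; c=read_camera("top"); print("plane",P[:3,3]); 
r=models.cut_out("glue","top"); q=models.pinpoint("glue","top"); print("glue",[atz(c,x["at"],0) for x in q])
for z in (.045,):
    L=CAB@poseT([-.215,.008,z],0); T=L@np.linalg.inv(G); d=step(T,18); print(d)
    D=np.eye(4); D[:3,:3]=R.from_rotvec(d[3:]).as_matrix(); D[:3,3]=d[:3]/1000; X=cur()
    for i in range(18):
        X=X@D
        if i%3==2: print(np.round(X[:3,3],3),np.round((X@G)[:3,3],3))
E
```

```text
clock: 6.3
tool_pos: [0.4397, -0.336, 0.1724]
eef_rot: [-0.194, 0.783, 0.491, 0.329]
force: [0.8, -0.6, -5.9]
finger_gap: 0.0448
finger_force: 62.9
[ 0.4397 -0.336   0.1724] [-0.1943  0.7833  0.4906  0.3286]
[ 0.4383 -0.3332  0.2747] [-0.2328  0.9452 -0.2198  0.0635]
origin [282.2, 257.7] 0.59 [ 0.4834 -0.2466  0.    ]
mask 0.72 [220.7, 89.9, 347.9, 382.0] ((499.935546875, -217.5675506591797), (249.0958251953125, 83.5962142944336), 64.10462951660156)
plane [ 0.46329525 -0.27486432  0.09576821]
glue [array([ 0.64902613, -0.33763907,  0.        ])]
[ 9.80e+00  1.77e+01  1.39e+01  4.83e-02  6.00e-04 -4.86e-02]
[ 0.506 -0.307  0.156] [ 0.519 -0.244  0.087]
[ 0.567 -0.267  0.148] [ 0.567 -0.203  0.078]
[ 0.619 -0.216  0.14 ] [ 0.606 -0.153  0.07 ]
[ 0.66  -0.155  0.132] [ 0.634 -0.096  0.062]
[ 0.687 -0.087  0.124] [ 0.65  -0.035  0.054]
[ 0.7   -0.015  0.116] [0.653 0.028 0.046]
```

Run:
```python
from h import *
G=np.load("G.npy"); X=cur(); Gi=np.linalg.inv(G)
for L,N in((poseT([.50,-.12,.13],100),8),(CAB@poseT([-.215,.008,.045],0),8)):
    T=L@Gi; d=step(T,N,X); print(list(d))
    D=np.eye(4); D[:3,:3]=R.from_rotvec(d[3:]).as_matrix(); D[:3,3]=d[:3]/1000; 
    for i in range(N): X=X@D
    print(np.round(X[:3,3],3),np.round((X@G)[:3,3],3))
print(list(step(CAB@poseT([-.005,.008,.030],0)@Gi,12,X)))
```

```text
[np.float64(17.6), np.float64(6.1), np.float64(11.5), np.float64(0.0555), np.float64(0.0007), np.float64(-0.0563)]
[ 0.514 -0.182  0.2  ] [ 0.5  -0.12  0.13]
[np.float64(-1.2), np.float64(30.3), np.float64(14.3), np.float64(0.0531), np.float64(0.0009), np.float64(-0.053)]
[ 0.7   -0.015  0.115] [0.653 0.029 0.045]
[np.float64(11.5), np.float64(-0.0), np.float64(13.3), np.float64(-0.0), np.float64(-0.0), np.float64(-0.0)]
```

```bash
python3 -m inch '[[-1,17.6,6.1,11.5,0.0555,0.0007,-0.0563],[-1,17.6,6.1,11.5,0.0555,0.0007,-0.0563],[-1,17.6,6.1,11.5,0.0555,0.0007,-0.0563],[-1,17.6,6.1,11.5,0.0555,0.0007,-0.0563],[-1,17.6,6.1,11.5,0.0555,0.0007,-0.0563],[-1,17.6,6.1,11.5,0.0555,0.0007,-0.0563],[-1,17.6,6.1,11.5,0.0555,0.0007,-0.0563],[-1,17.6,6.1,11.5,0.0555,0.0007,-0.0563]]'
python3 -m inch '[[-1,-1.2,30.3,14.3,0.0531,0.0009,-0.053],[-1,-1.2,30.3,14.3,0.0531,0.0009,-0.053],[-1,-1.2,30.3,14.3,0.0531,0.0009,-0.053],[-1,-1.2,30.3,14.3,0.0531,0.0009,-0.053],[-1,-1.2,30.3,14.3,0.0531,0.0009,-0.053],[-1,-1.2,30.3,14.3,0.0531,0.0009,-0.053],[-1,-1.2,30.3,14.3,0.0531,0.0009,-0.053],[-1,-1.2,30.3,14.3,0.0531,0.0009,-0.053]]'
python3 - <<'E'
from h import *
G=np.load("G.npy"); s=robot.sense(); print(np.round(s["joint_positions"],2)); P=cur()@G; print(P)
a=[]
for n in("wrist","side"):
    c=read_camera(n); a.append(c["pixels"])
    for k in("door_hinge","door_push","plane","cabinet"): print(n,k,[(x["at"],round(x["score"],2)) for x in models.pinpoint(k,n)[:2]])
cv2.imwrite("pics/d.png",np.hstack([cv2.resize(x,(400,300)) for x in a]))
E
```

```text
clock: 7.27
tool_pos: [0.5148, -0.1821, 0.2002]
eef_rot: [-0.29, 0.591, 0.71, 0.249]
force: [0.9, 0.6, -6.4]
finger_gap: 0.0453
finger_force: 62.9
clock: 7.93
tool_pos: [0.7017, -0.0151, 0.1139]
eef_rot: [-0.351, 0.356, 0.853, 0.152]
force: [0.9, -0.6, -6.8]
finger_gap: 0.0449
finger_force: 63.6
[-0.02  0.99  0.37  1.02 -0.69  1.89  1.1 ]
[[-7.01027160e-01 -7.13134470e-01 -3.86116562e-04  6.54593933e-01]
 [ 7.13133229e-01 -7.01026786e-01  1.56324052e-03  2.82643273e-02]
 [-1.38547876e-03  8.20521514e-04  9.99998704e-01  4.40326493e-02]
 [ 0.00000000e+00  0.00000000e+00  0.00000000e+00  1.00000000e+00]]
wrist door_hinge []
wrist door_push []
wrist plane [([283.6, 256.8], 0.55)]
wrist cabinet [([291.4, 51.1], 0.7)]
side door_hinge [([234.6, 271.6], 0.71), ([253.7, 253.6], 0.19)]
side door_push [([203.0, 223.2], 0.97)]
side plane [([253.9, 252.2], 0.55), ([286.2, 267.4], 0.18)]
side cabinet [([288.2, 313.8], 0.77)]
```

View pics/d.png

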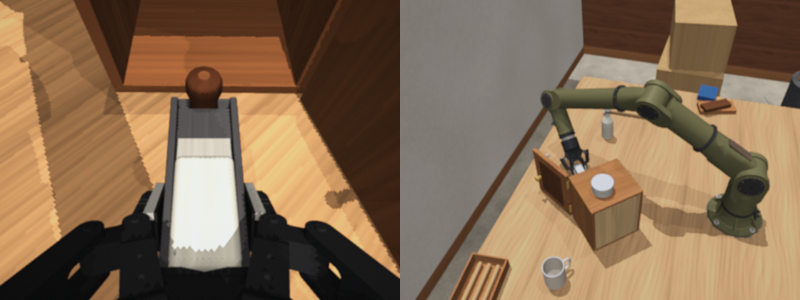

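```bash
python3 -m inch '[[-1,11.5,0,13.3,0,0,0],[-1,11.5,0,13.3,0,0,0],[-1,11.5,0,13.3,0,0,0],[-1,11.5,0,13.3,0,0,0]]'
python3 - <<'E'
from h import *
c=read_camera("wrist"); cv2.imwrite("pics/w5.png",c["pixels"])
for p in((-.095,.093,.012),(-.095,-.093,.012),(.085,.093,.012),(.085,-.093,.012)): print(proj(c,(CAB@np.r_[p,1])[:3]))
G=np.load("G.npy");P=np.linalg.inv(CAB)@cur()@G; print(P[:3,3],robot.sense()["joint_positions"])
E
```

```text
clock: 8.77
tool_pos: [0.6517, 0.0342, 0.1125]
eef_rot: [-0.349, 0.357, 0.853, 0.154]
force: [-0.3, 0.0, -7.2]
finger_gap: 0.0452
finger_force: 64.5
[154.06645478 201.36662686]
[432.58818647 201.96362593]
[188.49716474  27.42943042]
[392.72714665  29.20596987]
[-0.14149088  0.00766341  0.04320922] [-0.11132297  0.86476226  0.35854999  1.24589065 -0.68443699  1.7818585
  1.112331  ]
```

View pics/w5.png

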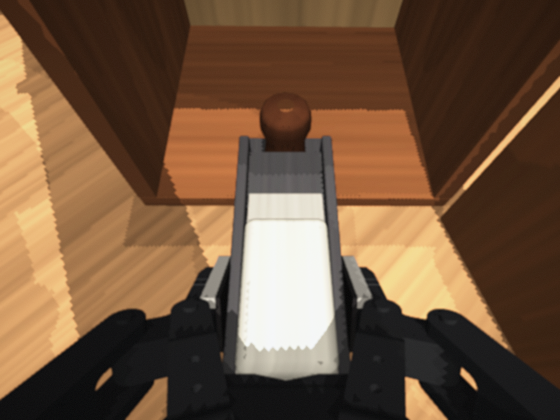

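Run:
```python
from h import *
G=np.load("G.npy");print(list(step(CAB@poseT([-.005,.005,.022],0)@np.linalg.inv(G),8)))
```

```text
[np.float64(10.2), np.float64(0.3), np.float64(14.0), np.float64(0.0), np.float64(-0.0002), np.float64(0.0004)]
```

```bash
python3 -m inch '[[-1,10.2,0.3,14,0,0,0],[-1,10.2,0.3,14,0,0,0],[-1,10.2,0.3,14,0,0,0],[-1,10.2,0.3,14,0,0,0],[-1,10.2,0.3,14,0,0,0],[-1,10.2,0.3,14,0,0,0],[-1,10.2,0.3,14,0,0,0],[-1,0,0,0,0,0,0]]'
python3 - <<'E'
from h import *
G=np.load("G.npy");P=np.linalg.inv(CAB)@cur()@G; print(P[:3,3],cur()[2])
print(list(step(CAB@poseT([-.005,.005,.014],0)@np.linalg.inv(G),4)))
E
```

```text
clock: 9.48
tool_pos: [0.5678, 0.1249, 0.0936]
eef_rot: [-0.352, 0.355, 0.853, 0.154]
force: [-1.0, 1.8, -6.8]
finger_gap: 0.0453
finger_force: 64.3
[-0.02208611  0.00533573  0.02391465] [ 0.7087804   0.01301908 -0.70530904  0.09364237]
[np.float64(1.3), np.float64(0.0), np.float64(4.8), np.float64(-0.0002), np.float64(-0.0004), np.float64(0.0009)]
```

```bash
python3 -m inch '[[-1,1.3,0,4.8,0,-0.0004,0.0009],[-1,1.3,0,4.8,0,-0.0004,0.0009],[-1,1.3,0,4.8,0,-0.0004,0.0009],[-1,1.3,0,4.8,0,-0.0004,0.0009],[-1,0,0,0,0,0,0]]'; python3 -m inch '[[-1,-0.7,0,0.7,0,0,0],[-1,-0.7,0,0.7,0,0,0],[-1,0,0,0,0,0,0]]'
python3 - <<'E'
from h import *
G=np.load("G.npy");P=np.linalg.inv(CAB)@cur()@G; print(P,robot.sense()["force"])
E
```

```text
clock: 9.9
tool_pos: [0.5576, 0.1347, 0.0825]
eef_rot: [-0.35, 0.358, 0.852, 0.152]
force: [0.6, 1.0, -6.5]
finger_gap: 0.0448
finger_force: 64.7
clock: 10.15
tool_pos: [0.5582, 0.1343, 0.082]
eef_rot: [-0.35, 0.358, 0.852, 0.153]
force: [-1.2, 0.4, 1.2]
finger_gap: 0.045
finger_force: 64.9
[[ 0.99999514  0.00218624  0.00222476 -0.00889019]
 [-0.00218354  0.99999688 -0.00121593  0.00555554]
 [-0.00222741  0.00121106  0.99999679  0.0120154 ]
 [ 0.          0.          0.          1.        ]] [-1.18084537  0.41260639  1.17406035]
```

```bash
python3 -m inch '[[0,0,0,0,0,0,0],[0.3,0,0,0,0,0,0],[0.6,0,0,0,0,0,0],[1,0,0,0,0,0,0],[1,0,0,0,0,0,0],[1,0,0,0,0,0,0],[1,0,0,0,0,0,0]]'; python3 -m inch '[[1,0,0,-10,0,0,0],[1,0,0,-25,0,0,0],[1,0,0,-35,0,0,0],[1,0,0,-35,0,0,0],[1,0,0,-35,0,0,0],[1,0,0,-35,0,0,0],[1,0,0,-35,0,0,0],[1,0,0,0,0,0,0]]'
python3 - <<'E'
from h import *
np.set_printoptions(precision=4,suppress=True)
c=read_camera("wrist"); cv2.imwrite("pics/w6.png",c["pixels"])
for p in((-.095,.093,.012),(-.095,-.093,.012),(.085,.093,.012),(.085,-.093,.012)): print(proj(c,(CAB@np.r_[p,1])[:3]))
r=models.cut_out("plane","wrist");
if r:
    v,u=np.nonzero(r[0]["pixels"]); P=np.array([(np.linalg.inv(CAB)@np.r_[atz(c,(a,b),.04),1])[:2] for a,b in zip(u,v)]); print(cv2.minAreaRect((P*1000).astype(np.float32)),r[0]["bbox"])
p=models.pinpoint("plane","wrist"); print([(np.linalg.inv(CAB)@np.r_[atz(c,x["at"],.012),1]) for x in p[:1]])
c=read_camera("top");print("push",[(x["at"],round(x["score"],2),atz(c,x["at"],.23)) for x in models.pinpoint("door_push","top")[:2]])
c2=read_camera("side");q=models.pinpoint("door_push","side");print([(x["at"],round(x["score"],2),atz(c2,x["at"],.23)) for x in q[:2]])
c=read_camera("top");print("tin",[(x["at"],round(x["score"],2),np.linalg.inv(CAB)@np.r_[atz(c,x["at"],.25),1]) for x in models.pinpoint("tin","top")[:2]])
print(cur(),robot.sense()["joint_positions"])
E
```

```text
clock: 10.73
tool_pos: [0.5584, 0.1342, 0.081]
eef_rot: [-0.349, 0.358, 0.852, 0.152]
force: [0.7, 0.9, -0.3]
finger_gap: 0.0856
finger_force: 0.0
clock: 11.4
tool_pos: [0.6637, 0.0217, 0.2354]
eef_rot: [-0.344, 0.36, 0.854, 0.153]
force: [0.5, -1.3, 1.1]
finger_gap: 0.0851
finger_force: 0.0
[196.1113 243.1321]
[381.3625 242.3114]
[211.9716 106.9165]
[361.7156 107.175 ]
((-5.3409576416015625, 3.4979591369628906), (167.8572998046875, 47.260398864746094), 0.10857908427715302) [258.6, 92.0, 310.1, 226.6]
[array([-0.0045,  0.0033,  0.012 ,  1.    ])]
push [([238.3, 149.9], 0.9, array([0.7967, 0.1199, 0.23  ]))]
[([199.6, 221.6], 0.78, array([0.7867, 0.1164, 0.23  ]))]
tin [([208.5, 233.8], 0.55, array([ 0.0102, -0.0245,  0.25  ,  1.    ]))]
[[-0.499   0.716  -0.4883  0.6599]
 [ 0.5029  0.6981  0.5097  0.0281]
 [ 0.7057  0.0088 -0.7084  0.2293]
 [ 0.      0.      0.      1.    ]] [-0.1011  0.7788  0.3793  1.1413 -0.6816  1.9446  1.0198]
```

View pics/w6.png

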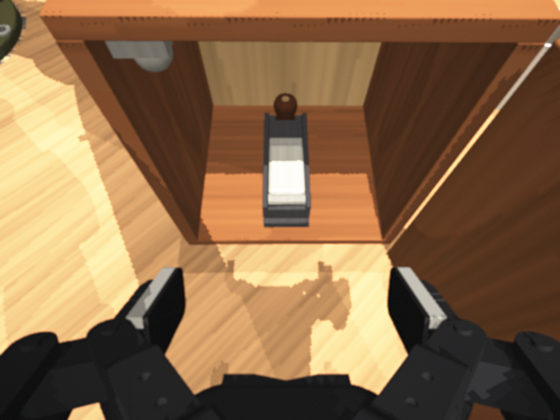

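```bash
python3 -m inch '[[1,26.8,0.3,-26.9,0,0,0],[0,26.8,0.3,-26.9,0,0,0],[-1,26.8,0.3,-26.9,0,0,0],[-1,26.8,0.3,-26.9,0,0,0],[-1,26.8,0.3,-26.9,0,0,0],[-1,0,0,0,0,0,0]]'
python3 - <<'E'
from h import *
B=toolT(149.7,0,[.8155,.164,.42],0); d=step(B,9); print(list(d)); X=cur()
D=np.eye(4); D[:3,:3]=R.from_rotvec(d[3:]).as_matrix(); D[:3,3]=d[:3]/1000
for i in range(9): X=X@D; print(np.round(X[:3,3],3),np.round(X[:3,3]+.073*X[:3,2],3))
E
```

```text
clock: 12.35
tool_pos: [0.6602, 0.0366, 0.3503]
eef_rot: [-0.364, 0.349, 0.851, 0.147]
force: [0.4, 1.7, -0.3]
finger_gap: 0.0256
finger_force: 0.0
[np.float64(-1.1), np.float64(22.1), np.float64(-9.0), np.float64(0.0108), np.float64(-0.0892), np.float64(-0.0263)]
[0.681 0.047 0.356] [0.646 0.08  0.301]
[0.701 0.059 0.362] [0.669 0.088 0.303]
[0.72  0.071 0.369] [0.692 0.096 0.306]
[0.738 0.085 0.376] [0.714 0.105 0.311]
[0.756 0.099 0.385] [0.736 0.115 0.316]
[0.772 0.114 0.393] [0.757 0.126 0.323]
[0.788 0.13  0.402] [0.777 0.138 0.33 ]
[0.802 0.147 0.411] [0.797 0.151 0.338]
[0.815 0.164 0.42 ] [0.815 0.164 0.347]
```

```bash
python3 -m inch '[[-1,-1.1,22.1,-9,0.0108,-0.0892,-0.0263],[-1,-1.1,22.1,-9,0.0108,-0.0892,-0.0263],[-1,-1.1,22.1,-9,0.0108,-0.0892,-0.0263],[-1,-1.1,22.1,-9,0.0108,-0.0892,-0.0263],[-1,-1.1,22.1,-9,0.0108,-0.0892,-0.0263],[-1,-1.1,22.1,-9,0.0108,-0.0892,-0.0263],[-1,-1.1,22.1,-9,0.0108,-0.0892,-0.0263],[-1,-1.1,22.1,-9,0.0108,-0.0892,-0.0263]]'
python3 - <<'E'
from h import *
print(robot.sense()["joint_positions"])
print(list(step(toolT(149.7,0,[.8155,.164,.40],0),2))); print(list(step(toolT(149.7,0,[.8155,.164,.295],0),8)))
E
```

```text
clock: 13.02
tool_pos: [0.804, 0.1428, 0.405]
eef_rot: [-0.041, 0.276, 0.96, 0.009]
force: [0.2, 0.3, -0.1]
finger_gap: 0.0002
finger_force: 0.0
[-0.16281757  0.80044495 -0.08483598  0.54223346  0.00606371  1.86380931
  0.78801258]
[np.float64(0.5), np.float64(12.1), np.float64(2.5), np.float64(-0.0021), np.float64(-0.0418), np.float64(-0.0158)]
[np.float64(-0.5), np.float64(3.1), np.float64(13.7), np.float64(-0.0005), np.float64(-0.0104), np.float64(-0.004)]
```

```bash
python3 -m inch '[[-1,0.5,12.1,2.5,-0.0021,-0.0418,-0.0158],[-1,0.5,12.1,2.5,-0.0021,-0.0418,-0.0158],[-1,0,0,26,0,0,0],[-1,0,0,26,0,0,0],[-1,0,0,26,0,0,0],[-1,0,0,27,0,0,0],[-1,0,0,0,0,0,0]]'
python3 - <<'E'
from h import *
from math import *
s=robot.sense();print(s["joint_positions"],s["force"])
H=np.array([.656,.188])
for f in (0,):
    u=np.radians(329.7); U=np.array([cos(u),sin(u)]); O=np.array([-sin(u),cos(u)])
    c=cur(); r=c[:2,3]-H; print("along",r@U,"out",r@O)
    print("contact",list(step(toolT(149.7,0,np.r_[H+.15*U+.028*O,.295],0),4)))
    A=toolT(149.7,0,np.r_[H+.15*U+.024*O,.295],0)
    u=np.radians(224.4+6);U=np.array([cos(u),sin(u)]); O=np.array([-sin(u),cos(u)])
    B=toolT(149.7-99.3,0,np.r_[H+.15*U+.024*O,.295],0); print("sweep24",list(step(B,24,A)))
c=read_camera("side"); cv2.imwrite("pics/s7.png",c["pixels"][120:360,120:440])
E
```

```text
clock: 13.6
tool_pos: [0.8121, 0.1629, 0.2865]
eef_rot: [-0.007, 0.262, 0.965, -0.002]
force: [-1.2, 0.1, -2.8]
finger_gap: -0.0001
finger_force: 0.0
[-0.19092493  0.75358109 -0.08183633  0.85069929  0.05209238  1.55402514
  0.78794239] [-1.16545988  0.13266818 -2.81679726]
along 0.14738799267638902 out 0.05709282819278044
contact [np.float64(-0.6), np.float64(-7.3), np.float64(-2.1), np.float64(-0.0019), np.float64(-0.0033), np.float64(-0.0004)]
sweep24 [np.float64(-1.3), np.float64(-10.9), np.float64(0.0), np.float64(0.0), np.float64(0.0), np.float64(0.0722)]
```

View pics/s7.png

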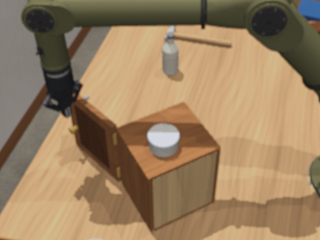

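```bash
python3 -m inch '[[-1,-0.6,-7.3,-2.1,0,-0.003,0],[-1,-0.6,-7.3,-2.1,0,-0.003,0],[-1,-0.6,-7.3,-2.1,0,-0.003,0],[-1,-0.6,-7.3,-2.1,0,-0.003,0],[-1,-0.6,-5.4,0,0,0,0.036],[-1,-0.6,-5.4,0,0,0,0.036],[-1,-1.3,-10.9,0,0,0,0.0722],[-1,-1.3,-10.9,0,0,0,0.0722]]'; python3 -m inch '[[-1,-1.3,-10.9,0,0,0,0.0722],[-1,-1.3,-10.9,0,0,0,0.0722],[-1,-1.3,-10.9,0,0,0,0.0722],[-1,-1.3,-10.9,0,0,0,0.0722],[-1,0,0,0,0,0,0]]'
cat > door.py <<'E'
from h import *
H=np.array([.656,.188]); s=robot.sense(); c=cur(); r=c[:2,3]-H; T=c[:3,:3]
o=np.degrees(np.arctan2(T[1,1],T[0,1])); print("tool theta",o-90-224.4+360,"radius",np.hypot(*r),"ang theta",(np.degrees(np.arctan2(r[1],r[0]))-224.4)%360,"force",s["force"],"z",c[2,3],c[2,2])
print(s["joint_positions"])
for n in("top","side"):
    cc=read_camera(n)
    for x in models.pinpoint("door_push",n)[:1]:
        p=atz(cc,x["at"],.23)[:2]-H; print(n,x["score"],np.hypot(*p),"theta",(np.degrees(np.arctan2(p[1],p[0]))-3-224.4)%360)
E
python3 door.py
```

```text
clock: 14.32
tool_pos: [0.787, 0.1085, 0.3066]
eef_rot: [0.006, 0.367, 0.93, 0.003]
force: [1.6, 1.5, 0.2]
finger_gap: 0.0
finger_force: 0.9
clock: 14.73
tool_pos: [0.7566, 0.0731, 0.3067]
eef_rot: [0.005, 0.497, 0.867, 0.002]
force: [1.4, -0.2, 0.4]
finger_gap: 0.0
finger_force: 0.0
tool theta 75.93859598074039 radius 0.15274860514586475 ang theta 86.7955327375874 force [ 1.44209158 -0.19496223  0.41855734] z 0.3067255028692275 -0.9999309490558195
[-1.33932696e-01  5.53820665e-01  2.78639408e-03  1.12116565e+00
  1.25282896e-03  1.45517314e+00  3.97766900e-01]
top 0.57 0.1465969561103239 theta 80.49229782576498
side 0.79 0.13714680344979938 theta 75.5754930907296
```

```bash
python3 -m inch '[[-1,-1.3,-10.9,1.5,0,0,0.0722],[-1,-1.3,-10.9,1.5,0,0,0.0722],[-1,-1.3,-10.9,1.5,0,0,0.0722],[-1,-1.3,-10.9,1.5,0,0,0.0722],[-1,-1.3,-10.9,1.5,0,0,0.0722],[-1,-1.3,-10.9,1.5,0,0,0.0722],[-1,-1.3,-10.9,0,0,0,0.0722]]'; python3 -m inch '[[-1,-1.3,-10.9,0,0,0,0.0722],[-1,-1.3,-10.9,0,0,0,0.0722],[-1,-1.3,-10.9,0,0,0,0.0722],[-1,-1.3,-10.9,0,0,0,0.0722],[-1,-1.3,-10.9,0,0,0,0.0722],[-1,0,0,0,0,0,0]]'; python3 door.py
```

```text
clock: 15.52
tool_pos: [0.6888, 0.0447, 0.2945]
eef_rot: [0.004, 0.697, 0.717, 0.004]
force: [2.5, -1.3, 2.0]
finger_gap: 0.0
finger_force: 1.0
clock: 16.02
tool_pos: [0.6328, 0.0449, 0.2943]
eef_rot: [0.002, 0.814, 0.581, 0.004]
force: [-0.5, 0.5, -0.1]
finger_gap: -0.0002
finger_force: 0.0
tool theta 26.615400362420587 radius 0.1449643827052679 ang theta 36.38448686230947 force [-0.48828406  0.49671254 -0.06221153] z 0.29427794483216313 -0.9999659964244725
[-0.21720583  0.28478782  0.12865639  1.51893179 -0.03703228  1.33200897
 -0.41654343]
side 0.6 0.15884210158858164 theta 25.897444317937016
```

```bash
python3 -m inch '[[-1,-1.3,-10.9,0,0,0,0.0722],[-1,-1.3,-10.9,0,0,0,0.0722],[-1,-1.3,-10.9,0,0,0,0.0722],[-1,-0.7,-6,0,0,0,0.04],[-1,-0.3,-3,0,0,0,0.02],[-1,0,0,0,0,0,0]]'; python3 door.py
```

```text
clock: 16.72
tool_pos: [0.594, 0.058, 0.2934]
eef_rot: [0.002, 0.886, 0.464, 0.004]
force: [0.9, 0.6, 0.4]
finger_gap: -0.0
finger_force: 0.0
tool theta 10.840351500687348 radius 0.14405570908755425 ang theta 20.102543579370717 force [0.9044205  0.64037528 0.38371074] z 0.293389736544175 -0.9999659032198362
[-0.26800989  0.20636445  0.14589101  1.61675819 -0.03042212  1.312463
 -0.72429567]
side 0.73 0.16190398077741872 theta 10.538986658542342
```

Now slowly through the catch.

```bash
python3 -m inch '[[-1,-0.3,-3,0,0,0,0.02],[-1,-0.3,-3,0,0,0,0.02],[-1,-0.3,-3,0,0,0,0.02],[-1,-0.2,-2.5,0,0,0,0.015],[-1,-0.2,-2.5,0,0,0,0.015]]'; python3 -m inch '[[-1,-0.1,-2,0,0,0,0.013],[-1,-0.1,-2,0,0,0,0.013],[-1,-0.1,-2,0,0,0,0.013],[-1,0,0,0,0,0,0]]'; python3 door.py
```

```text
clock: 17.33
tool_pos: [0.5816, 0.0648, 0.2934]
eef_rot: [0.002, 0.907, 0.422, 0.004]
force: [-0.2, -0.6, -0.5]
finger_gap: -0.0001
finger_force: 0.3
clock: 17.67
tool_pos: [0.5784, 0.0666, 0.2935]
eef_rot: [0.003, 0.915, 0.404, 0.005]
force: [4.2, -4.0, -1.8]
finger_gap: -0.0001
finger_force: 3.0
tool theta 3.1957377230884276 radius 0.1440944658865023 ang theta 13.003637790052665 force [ 4.20804858 -4.02324209 -1.78054348] z 0.29348833251187756 -0.9999254632901435
[-0.29420358  0.17347326  0.14913143  1.6549634  -0.02260155  1.30351853
 -0.88164312]
side 0.58 0.17059051187879662 theta 4.201396347835953
```

```bash
python3 -m inch '[[-1,0,-2,0,0,0,0.01],[-1,0,-2,0,0,0,0.01],[-1,0,-2,0,0,0,0.01],[-1,0,0,0,0,0,0]]'; python3 -m inch '[[-1,0,-1.5,0,0,0,0.005],[-1,0,-1.5,0,0,0,0.005],[-1,0,0,0,0,0,0],[-1,0,0,0,0,0,0]]';python3 door.py
```

```text
clock: 18.2
tool_pos: [0.5724, 0.0734, 0.2933]
eef_rot: [0.001, 0.92, 0.391, 0.004]
force: [0.1, 0.6, 0.1]
finger_gap: 0.0
finger_force: 0.0
clock: 18.53
tool_pos: [0.5705, 0.0752, 0.2933]
eef_rot: [0.001, 0.922, 0.387, 0.004]
force: [-0.1, 0.1, -0.5]
finger_gap: 0.0
finger_force: 0.0
tool theta 1.1085983088441935 radius 0.14155509624244111 ang theta 8.46172367891188 force [-0.09296522  0.06260774 -0.46339567] z 0.2933230085776975 -0.9999643632439924
[-0.30644294  0.16137131  0.14443286  1.6689692  -0.0232963   1.30455338
 -0.9344264 ]
side 0.61 0.15086850602470367 theta 359.36066683904755
```

```bash
python3 -m inch '[[-1,0,-1,0,0,0,0],[-1,0,-1,0,0,0,0],[-1,0,-1,0,0,0,0],[-1,0,0,0,0,0,0]]'; python3 -m inch '[[-1,0,10,0,0,0,0],[-1,0,25,0,0,0,0],[-1,0,35,0,0,0,0],[-1,0,35,-20,0,0,0],[-1,0,35,-30,0,0,0],[-1,0,20,-30,0,0,0],[-1,0,0,0,0,0,0]]';python3 door.py
python3 - <<'E'
from h import *
c=read_camera("top");a=c["pixels"][130:290,165:305]
d=read_camera("side")["pixels"][190:350,180:320]
cv2.imwrite("pics/e.png",cv2.resize(np.hstack([a,d]),None,fx=2.8,fy=2.8,interpolation=cv2.INTER_CUBIC))
E
```

```text
clock: 19.07
tool_pos: [0.5689, 0.0762, 0.2933]
eef_rot: [0.002, 0.922, 0.386, 0.004]
force: [2.3, -0.5, -0.5]
finger_gap: 0.0002
finger_force: 1.3
clock: 19.65
tool_pos: [0.6831, -0.039, 0.3772]
eef_rot: [0.005, 0.923, 0.384, 0.008]
force: [-1.0, 0.0, 0.3]
finger_gap: 0.0001
finger_force: 0.0
tool theta 0.7000958190934625 radius 0.22864949324203807 ang theta 52.400967252039436 force [-0.95812954  0.00174506  0.33700649] z 0.37719731902863013 -0.9998272441110693
[-0.14875344  0.36463249  0.2310703   1.2599168  -0.07987753  1.50759361
 -0.71239894]
top 0.87 0.14929318896552232 theta 1.0449489655321713
side 0.77 0.15158416747865008 theta 358.3421558366142
```

View pics/e.png

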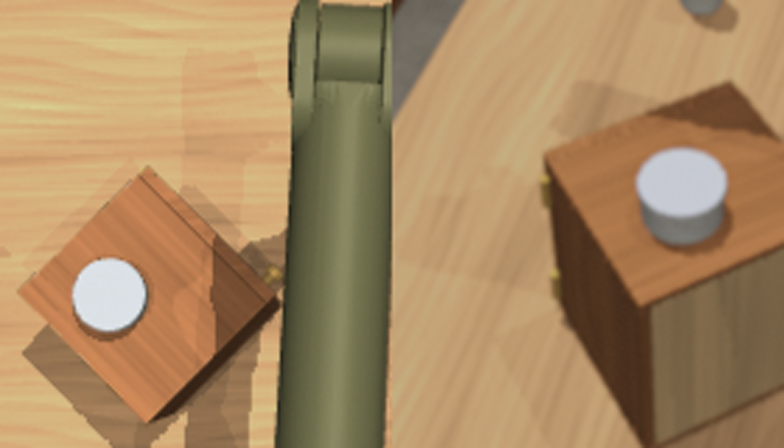

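The door lies flush along the cupboard front: the top view shows a thin parallel seam from (148,168) to (275,297), with the tin still in place at (109,295). The arm is clear, so I'm handing in.

```bash
python3 -c "
from workcell import robot
print(robot.hand_in())"
```

```text
the job is handed in; nothing more can be done
None
```

The job is handed in: the block plane is sole down and lengthwise, wholly inside the cupboard, the door is pushed shut past its catch and looks flush, and I touched none of the other things; the hand-in gave no verdict.

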